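Load the bonding jig and hold the cover plate down

ROBOT

A 7-joint arm with a two-finger parallel gripper is mounted at the origin on a cart in front of the work surface, level with it; the furniture and walls round the work are solid. World frame = base frame: x ahead of the robot, y to its left, z up, the work surface at z = 0. Lengths are in m, angles in rad, forces in N, time in s.
With the tool pointing down it reaches from about 0.35 to 0.9 m from the base axis. Payload 7.2 kg.
Tool frame: the origin (TCP) lies midway between the tips of the shut fingers; the grasp point (between the pads) lies 19 mm behind it (env.grasp_offset is the z of the grasp point in the tool frame, in m); z points along the fingers, x is the direction in which the jaws open and shut, and the axes are right-handed (so a half turn about z gives the same grasp; the last joint's range is limited). The gripper opens to 85 mm and grips with 20 to 120 N. Pads are 22 mm wide; open, the fingers measure 114 mm over their backs; the gripper's body (76 mm by 85 mm) begins 54 mm behind the grasp point. The pads swing forward as they close: fully open they stand 13 mm farther back than shut.
Start: joints at [-1.385, 0.411, -0.013, 1.596, 0.006, 1.134, -0.082], TCP at [0.157, 0.605, 0.231] pointing down, gripper open.
Joint ranges: [-2.95, 2.95], [-0.29, 1.99], [-1.47, 1.44], [0.14, 2.54], [-1.03, 4.17], [0.13, 1.85], [-2.86, 2.86]. Speed limits (rad/s): [2.39, 2.39, 3.01, 3.01, 3.14, 3.14, 3.14].

INTERFACE

Orientations are given as [roll, pitch, yaw] about the fixed x, y, z axes, in that order (R = Rz(yaw) Ry(pitch) Rx(roll)).
In Python, from station import env gives the robot as it stands. The module is installed in compiled form; this text tells all that it offers. Calls block until the motion is done:
- env.move_to(position, orientation): joint-space move of the TCP to a pose.
- env.move_l(position, ori=None, feed=0.15, threshold=None): straight line of the TCP; ori=None keeps the orientation; feed is the mean speed in m/s. With threshold (N) it stops when the force on the tool has changed by that much, and returns True; else False.
- env.movej(angles): joint-space move.
- env.move_gripper(opening, squeeze=None): finger opening in m; squeeze is the grip in N (None keeps the last); returns when the fingers have stopped.
- env.sleep(seconds).
- env.solve_ik(position, orientation): joint angles nearest the present ones, or None.
- env.snapshot(name): name is "scene" or "top"; returns the picture (480x640x3 uint8, red, green, blue); there is no depth.
- env.calibration(name): a dict with "K" (3x3 intrinsics, pixels), "extrinsics" (4x4, takes a point from camera to world coordinates). Camera axes: x right, y down, z forward; pixel columns grow to the right and rows downward; lengths in m; the calibration is good to about 2 mm. A picture is of the moment at which its call begins. calibration takes no time and is no camera call.
A pose or a line that the arm cannot do raises env.IKError and nothing moves.
- env.close_job(): hands the job in, once; it reports no verdict.
Readings, each from a call of its own:
- env.read_clock(): time.
- env.read_qpos(): joint angles.
- env.read_qvel(): joint speeds.
- env.read_joint_efforts(): joint torques, N m.
- env.read_ee_pos(): TCP position.
- env.read_tool_rot(): TCP orientation.
- env.read_force(): force on the tool from outside, world axes, zero at the start.
- env.read_ft_torque(): the same for the moment, N m.
- env.read_gripper_width(): finger opening in m.
Only numpy, scipy, OpenCV 4.12 (cv2) and the standard library are available. Lean on these libraries where they do the work, as an engineer would, in place of code of your own. Each camera call takes 0.05 s, during which the arm holds its last target.

TASK

Lay the white test coupon flat and square in the pocket of the bonding jig. Then take the blue cover plate by its handle and tuck its thin front edge under the orange leaf, fully home against the stop, without lifting the leaf, so that the plate lies flat, centred and square over the coupon. Finish while still holding the handle and pressing the plate firmly flat on the jig; do not let go, and do not disturb the petri dish, the timer or the small bottle.

Things in the scene. Friction and masses are not known exactly. Their poses are not given: they have to be found in the camera images.
- jig: Bonding jig, fixed: a silver block on a dark plate, with a pocket in its flat top (deck, 25.5 mm above the worktop), an orange leaf and a stop. Origin: on the worktop below the pocket's centre; x points along the jig to the leaf, y left, z up. It reaches from x = -90 to +105 and y = -45 to +45 mm.
- pocket (a point): Centre of the pocket's floor, 12 mm above the worktop; axes as the jig's. The pocket is 66 mm (x) by 45 mm (y), 13.5 mm deep. In the middle of both long sides (x = -20 to +20 mm) its wall is cut away right out to the jig's side, down to the floor, as notches for fingers.
- leaf (a joint): Orange leaf, 64 mm wide (y), 3 mm thick, lapping over the deck. Hinged at the jig's far end (jig x = +88 mm, 39 mm above the worktop). Reads 0 at rest: level, its underside 9 mm above the deck; grows in rad as its free edge lifts. A weak spring closes it (under 1 N at the edge).
- leaf_edge (a point): Middle of the lower side of the leaf's free edge, which looks to the pocket (jig x = +47 mm).
- stop (a point): Foot of the stop's face, on the deck, under the leaf (jig x = +75 mm). The stop is a block across the jig, 9 mm high; the hinge ears at its ends stand 20 mm above the deck.
- coupon: White ceramic test coupon, a flat block 60 mm (x) by 40 mm (y) by 12 mm, loose, about 60 g, lying on the worktop. Origin: centre of its underside. Either way round will do. When seated its top lies 1.5 mm below the deck.
- cover: Blue cover plate, 120 mm (x) by 56 mm (y) by 4 mm, loose, about 90 g, lying on the worktop, with a white upright handle. Origin: centre of the plate's underside, z up; +x points to the front edge, which goes under the leaf.
- cover_edge (a point): Middle of the cover plate's front edge, on its underside (cover x = +60 mm).
- handle_top (a point): Centre of the top of the cover's handle, 42 mm above the plate's underside, at cover x = -20 mm. The handle is an upright bar, 34 mm long (x), 14 mm thick (y); round its foot is a low white collar, 44 by 24 mm, its top 7.5 mm above the plate's underside.
- petri_dish: Bystander: clear petri dish, 61 mm across, 14 mm high. Origin: centre of its underside.
- timer: Bystander: white countdown timer, 62 by 62 by 18 mm. Origin: centre of its underside.
- standard_1: Bystander: small white bottle with a yellow label, 47 mm across, 92 mm high. Origin: centre of its underside.

How it is judged:
On the way, in this order (a step that is already met when the one before it is completed fails the run):
1. the coupon lies flat and square on the floor of the pocket, let go (x of coupon in the frame of jig between -0.004 and 0.004 m and y of coupon in the frame of jig between -0.004 and 0.004 m and z of coupon in the frame of jig between 0.009 and 0.0145 m and angle between the x axis of coupon and the x axis of jig, either way round below 0.12 rad and angle between coupon's own z axis and vertical below 0.05 rad and contact force between the fingers and coupon below 0.1 N), for 0.2 s.
2. the cover plate's front edge is under the leaf and home, the plate flat and square on the jig (x of cover_edge in the frame of jig between 0.068 and 0.079 m and y of cover_edge in the frame of jig between -0.008 and 0.008 m and z of cover_edge in the frame of jig between 0.022 and 0.0285 m and angle between the x axis of cover and the x axis of jig, either way round below 0.09 rad and angle between cover's own z axis and vertical below 0.04 rad and value of joint leaf below 0.05 rad), for 0.2 s.
At the end, for the whole second after the job is handed in: Coupon on the pocket floor, within 4 mm, square to 0.12 rad, tilt under 0.05. Cover: front edge within 7 mm of the stop, centred to 8 mm, height within 3.5 mm of the deck, square to 0.09, tilt under 0.04, leaf under 0.05 rad; held by the fingers (over 2 N) and pressing on the jig (over 3 N) (all of step 2 and x of coupon in the frame of jig between -0.004 and 0.004 m and y of coupon in the frame of jig between -0.004 and 0.004 m and z of coupon in the frame of jig between 0.009 and 0.0145 m and angle between the x axis of coupon and the x axis of jig, either way round below 0.12 rad and angle between coupon's own z axis and vertical below 0.05 rad and contact force between cover and jig above 3 N and contact force between the fingers and cover above 2 N); the arm keeps its last pose, push and grip.
It fails at once if the leaf is lifted (over 0.15 rad) (value of joint leaf above 0.15 rad).
It fails at once if the petri dish is pushed over 25 mm away or tipped (distance of petri_dish from where it was at the start of the episode above 0.025 m or angle between petri_dish's own z axis and vertical above 0.4 rad).
It fails at once if the timer is pushed over 25 mm away or tipped (distance of timer from where it was at the start of the episode above 0.025 m or angle between timer's own z axis and vertical above 0.4 rad).
It fails at once if the small bottle is pushed over 25 mm away or tipped (distance of standard_1 from where it was at the start of the episode above 0.025 m or angle between standard_1's own z axis and vertical above 0.4 rad).
It also fails if it takes over 56 s, if anything falls off the work surface, if the arm or the gripper's body presses on something with over 40 N, if the wrist force passes 120 N, or if a joint passes its speed limit or range.

## Working session

There is one attempt and no reset: what is moved stays moved. The work goes in short steps, each a Python script; the robot and the scene stay as the last script left them, time stands still between calls to the robot, and variables do not carry over. Pictures are saved under pics/ and viewed, and the job is handed in when it is done.

```bash
mkdir -p pics
python3 - <<'E'
from station import env
import cv2,numpy as np
np.set_printoptions(precision=4,suppress=True)
for n in ("scene","top"):
    cv2.imwrite(f"pics/{n}0.png",env.snapshot(n)[:,:,::-1]); c=env.calibration(n); print(n,c["K"],c["extrinsics"])
print(env.read_clock(),env.read_ee_pos(),env.read_tool_rot(),env.read_gripper_width(),env.grasp_offset)
E
```

```text
scene [[470.4599   0.     320.2031]
 [  0.     470.4599 239.7702]
 [  0.       0.       1.    ]] [[ 0.6598 -0.4572  0.5963 -0.2292]
 [-0.7514 -0.3908  0.5317 -0.6304]
 [-0.0101 -0.7989 -0.6014  0.8321]
 [ 0.      0.      0.      1.    ]]
top [[619.8667   0.     313.8596]
 [  0.     619.8667 248.1421]
 [  0.       0.       1.    ]] [[ 0.003  -0.9975  0.0704  0.4187]
 [-0.9998 -0.0018  0.0178  0.0424]
 [-0.0176 -0.0704 -0.9974  1.6939]
 [ 0.      0.      0.      1.    ]]
0.1 [0.1569 0.6045 0.2305] [3.1415 0.0015 1.317 ] 0.08532302505902353 -0.0187
```

View pics/scene0.png

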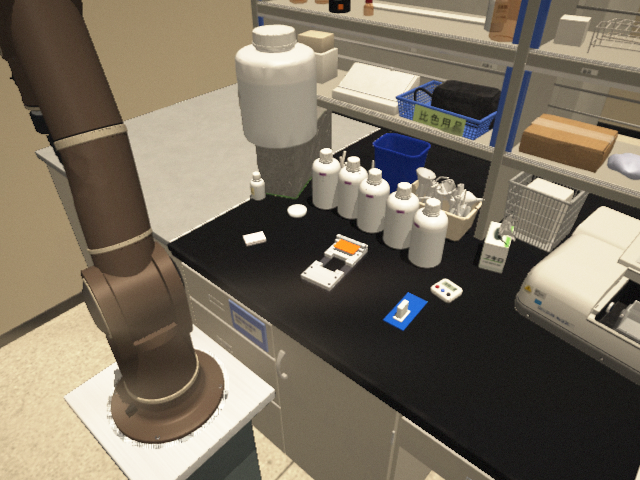

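View pics/top0.png

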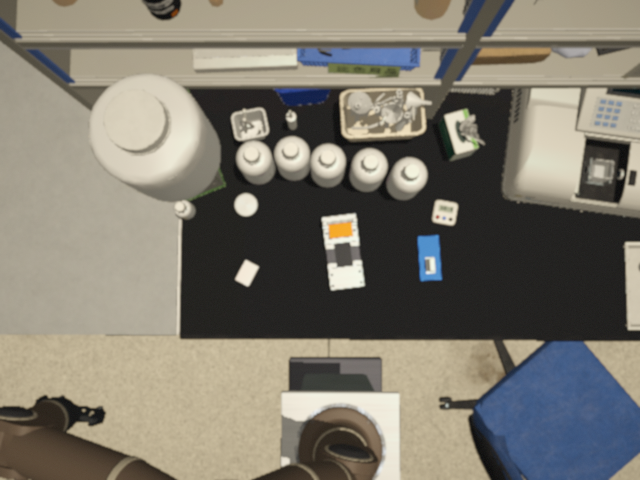

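Run:
```python
import cv2,numpy as np
t=cv2.imread("pics/top0.png");s=cv2.imread("pics/scene0.png")
def cr(im,x,y,w,h,k): return cv2.resize(im[y:y+h,x:x+w],None,fx=k,fy=k,interpolation=cv2.INTER_NEAREST)
a=np.hstack([cr(t,310,205,65,95,6),cr(t,400,225,60,65,6)[:0].reshape(0,360,3) if 0 else cv2.copyMakeBorder(cr(t,405,225,60,65,6),0,180,0,0,0)])
cv2.imwrite("pics/z1.png",a)
b=np.hstack([cr(s,230,195,150,100,5)])
cv2.imwrite("pics/z2.png",b)
c=np.hstack([cr(t,230,255,40,40,8),cr(s,375,270,90,64,5)])
cv2.imwrite("pics/z3.png",c)
```

```text
(no output)
```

View pics/z1.png

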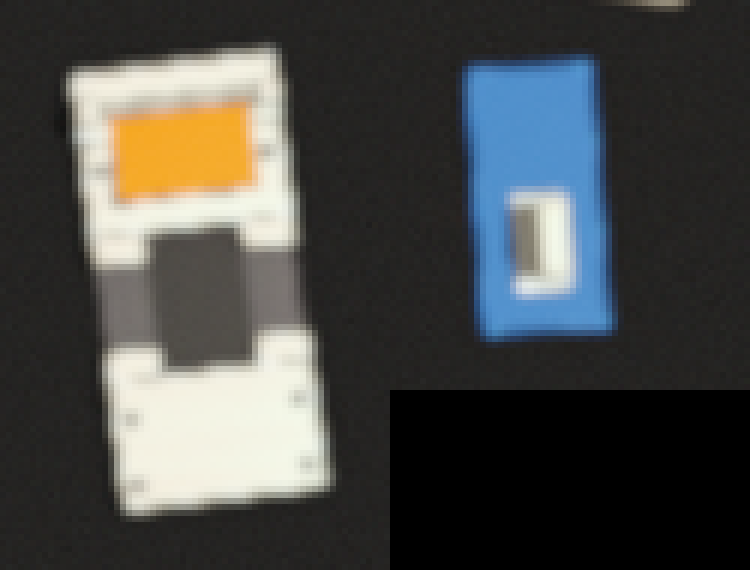

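View pics/z2.png

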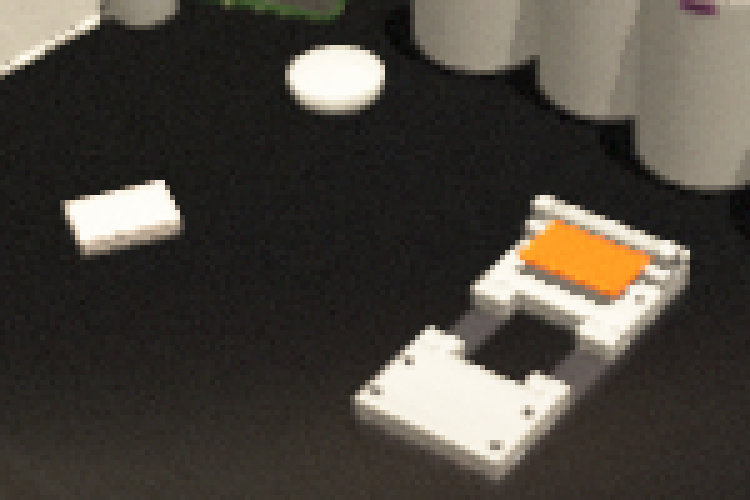

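View pics/z3.png

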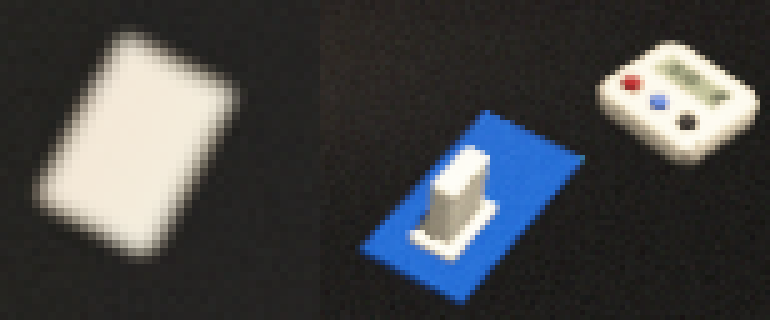

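```bash
cat > h.py <<'E'
import cv2,numpy as np
from scipy.optimize import minimize
np.set_printoptions(precision=4,suppress=True)
CAL={}
def cal(n):
    if n not in CAL:
        from station import env
        c=env.calibration(n); CAL[n]=(np.array(c["K"]),np.array(c["extrinsics"]))
    return CAL[n]
def proj(n,P):
    K,E=cal(n); q=(np.asarray(P)-E[:3,3])@E[:3,:3]; q=q@K.T; return q[:,:2]/q[:,2:]
def ray(n,uv,z):
    K,E=cal(n); d=E[:3,:3]@np.linalg.solve(K,[uv[0],uv[1],1]); o=E[:3,3]; return o+d*(z-o[2])/d[2]
def pose(p,P):
    c,s=np.cos(p[2]),np.sin(p[2]); P=np.asarray(P,float)
    return np.c_[p[0]+c*P[:,0]-s*P[:,1],p[1]+s*P[:,0]+c*P[:,1],P[:,2]]
def box(x0,x1,y0,y1,z0,z1): return [[x,y,z] for x in(x0,x1) for y in(y0,y1) for z in(z0,z1)]
def rend(n,roi,layers,p,S=8,sig=.7):
    # layers: list of (points, class) hull painted in order ; returns one-hot coverage
    x,y,w,h=roi; im=np.zeros((h*S,w*S),np.uint8)
    for P,c in layers:
        q=(proj(n,pose(p,P))-[x,y]+.5)*S-.5
        q=cv2.convexHull(q.astype(np.float32))
        cv2.fillPoly(im,[np.round(q*16).astype(np.int32)],int(c),shift=4)
    k=max(c for _,c in layers)+1
    return [cv2.GaussianBlur(cv2.resize((im==i).astype(np.float32),(w,h),interpolation=cv2.INTER_AREA),(0,0),sig) for i in range(k)]
def fit(img,n,roi,layers,p0,ch=None):
    x,y,w,h=roi; I=img[y:y+h,x:x+w].astype(float).reshape(w*h,3)
    def cost(p,full=False):
        A=np.stack([a.ravel() for a in rend(n,roi,layers,p)],1)
        X,*_=np.linalg.lstsq(A,I,rcond=None); r=np.sqrt(np.mean((A@X-I)**2)); return r
    best=None
    sim=np.array([p0]*4,float); sim[1,0]+=.006; sim[2,1]+=.006; sim[3,2]+=.08
    r=minimize(cost,p0,method="Nelder-Mead",options=dict(initial_simplex=sim,xatol=2e-5,fatol=1e-4,maxiter=400))
    r=minimize(cost,r.x,method="Nelder-Mead",options=dict(initial_simplex=r.x+(sim-sim[0])/3,xatol=2e-5,fatol=1e-4,maxiter=400))
    return r.x,r.fun
COUPON=[(box(-.03,.03,-.02,.02,0,.012),1)]
COVER=[(box(-.06,.06,-.028,.028,0,.004),1),(box(-.042,.002,-.012,.012,.004,.0075),2),(box(-.037,-.003,-.007,.007,.0075,.042),2)]
E
cat > m1.py <<'E'
from h import *
t=cv2.imread("pics/top0.png");s=cv2.imread("pics/scene0.png")
p=ray("top",(247,273),.012);p0=[p[0],p[1],-.5]
for yaw in(-.5,):
  print("coupon",*fit(t,"top",(228,252,40,42),COUPON,[p[0],p[1],yaw]))
  print("coupon s",*fit(s,"scene",(235,225,38,26),COUPON,[p[0],p[1],yaw]))
p=ray("top",(429.5,258),.0)
print("cover",*fit(t,"top",(407,228,46,60),COVER,[p[0],p[1],.1]))
print("cover s",*fit(s,"scene",(375,285,60,52),COVER,[p[0],p[1],.1]))
p=ray("top",(343.5,254.5),.0255)
d=.0255
dk=lambda a,b,c,e:[[x,y,d] for x in(a,b) for y in(c,e)]
D=[(dk(-.08,.046,-.045,.045),1),(dk(-.02,.02,-.06,.06),2),(dk(-.033,.033,-.0225,.0225),3)]
LE=[([[x,y,.0375] for x in(.047,.088) for y in(-.032,.032)],1)]
print("jig",*fit(t,"top",(332,238,22,33),[(dk(-.1,.1,-.042,.042),0),(dk(-.02,.02,-.06,.06),1),(dk(-.033,.033,-.0225,.0225),2)],[p[0],p[1],.1]))
for nm,uv,z in [("petri",(246,205),.014),("timer",(445,212),.018),("bottlebase",(184,213),0),("jig nearL",(310+20.5/1-.5,205+85.5),.0255),("farL",(310+11.5,205+12),.0255),("nearR",(310+55,205+81),.0255),("farR",(310+46.5,205+8),.0255)]:
  print(nm,ray("top",uv,z))
E
python3 m1.py
```

```text
coupon [ 0.4702  0.2561 -0.472 ] 12.254237252652265
coupon s [ 0.4712  0.2542 -0.4751] 17.892164881025824
cover [ 0.5128 -0.2419  0.0602] 12.992632069308083
cover s [ 0.5142 -0.243   0.0699] 22.321084935017133
jig [ 0.5201 -0.0065  0.1159] 15.008819851560586
petri [0.6552 0.2584 0.014 ]
timer [ 0.6358 -0.2831  0.018 ]
bottlebase [0.6348 0.4315 0.    ]
jig nearL [0.4225 0.0285 0.0255]
farL [0.6209 0.0517 0.0255]
nearR [ 0.4348 -0.0654  0.0255]
farR [ 0.6319 -0.043   0.0255]
```

```bash
cat > m2.py <<'E'
from h import *
t=cv2.imread("pics/top0.png");s=cv2.imread("pics/scene0.png")
d=.0255
LE=[([[x,y,z] for x in(.047,.088) for y in(-.032,.032) for z in (.0345,.0375)],1)]
def org(im):
    h=im.astype(float); m=np.clip((h[...,2]-h[...,0])/200,0,1)*200
    return np.dstack([m]*3)
p0=[.520,-.0065,.116]
print("leaf t",*fit(org(t),"top",(322,212,40,34),LE,p0))
print("leaf s",*fit(org(s),"scene",(325,230,45,32),LE,p0))
dk=lambda a,b,c,e,z=d:[[x,y,z] for x in(a,b) for y in(c,e)]
# near part of block: deck + front
L=[(dk(-.09,.02,-.045,.045),1),(dk(-.02,.047,-.06,.06),2)]
B=[(box(-.09,-.02,-.045,.045,.006,.0255),1),(dk(-.09,-.02,-.045,.045),2),(dk(-.033,-.01,-.0225,.0225),3)]
print("near t",*fit(t,"top",(325,264,42,30),B,p0))
print("near s",*fit(s,"scene",(297,255,60,34),B,p0))
E
python3 m2.py
```

```text
leaf t [ 0.5186 -0.0069  0.128 ] 18.139837936962422
leaf s [ 0.5189 -0.01    0.1385] 11.653879793611573
near t [ 0.5193 -0.0065  0.1372] 14.45058886082388
near s [ 0.5204 -0.01    0.1267] 46.25671856716919
```

```bash
cat > m3.py <<'E'
from h import *
t=cv2.imread("pics/top0.png");s=cv2.imread("pics/scene0.png")
d=.0255
dk=lambda a,b,c,e,z=d:[[x,y,z] for x in(a,b) for y in(c,e)]
def J(hx0,hx1,hy):
  return [(box(hx0,hx1,-hy,hy,.006,d),1),(box(-.02,.02,-.045,.045,.006,.012),2),(dk(-.02,.02,-.06,.06,.0255),2),(dk(-.033,.033,-.0225,.0225),3),
   ([[x,y,z] for x in(.047,.088) for y in(-.032,.032) for z in (.0345,.0375)],4)]
if __name__=="__main__":
  for g in [(-.09,.105,.045),(-.088,.105,.045),(-.09,.105,.043),(-.09,.1,.045),(-.088,.103,.043)]:
    r=fit(t,"top",(312,205,62,95),J(*g),[.52,-.0065,.12]); print(g,*r)
  p,_=fit(t,"top",(312,205,62,95),J(-.09,.105,.045),[.52,-.0065,.12])
  k=6;o=[]
  for n,im,roi in(("top",t,(312,205,62,95)),("scene",s,(295,230,80,62))):
    x,y,w,h=roi; z=cv2.resize(im[y:y+h,x:x+w],None,fx=k,fy=k,interpolation=cv2.INTER_NEAREST)
    for P in [dk(-.09,.105,-.045,.045),dk(-.033,.033,-.0225,.0225),dk(.047,.088,-.032,.032,.0375)]:
      q=((proj(n,pose(p,[P[i] for i in(0,1,3,2)]))-[x,y]+.5)*k-.5)
      cv2.polylines(z,[np.round(q).astype(int).reshape(-1,1,2)],True,(0,0,255),1)
    cv2.imwrite(f"pics/ov_{n}.png",z)
E
python3 m3.py; python3 -c "
import cv2,numpy as np
a=cv2.imread('pics/ov_top.png');b=cv2.imread('pics/ov_scene.png');b=cv2.copyMakeBorder(b,0,a.shape[0]-b.shape[0],0,0,0);o=np.hstack([a,b]);cv2.imwrite('pics/ov.png',cv2.resize(o,None,fx=.9,fy=.9));print(o.shape)"
```

```text
(-0.09, 0.105, 0.045) [ 0.5206 -0.0067  0.1238] 19.529066464359193
(-0.088, 0.105, 0.045) [ 0.5198 -0.007   0.1249] 21.768696623475645
(-0.09, 0.105, 0.043) [ 0.5202 -0.0069  0.1242] 25.23145496270407
(-0.09, 0.1, 0.045) [ 0.5213 -0.0066  0.1243] 26.062839833126645
(-0.088, 0.103, 0.043) [ 0.5204 -0.0065  0.1259] 28.932559240229835
(570, 852, 3)
```

View pics/ov.png

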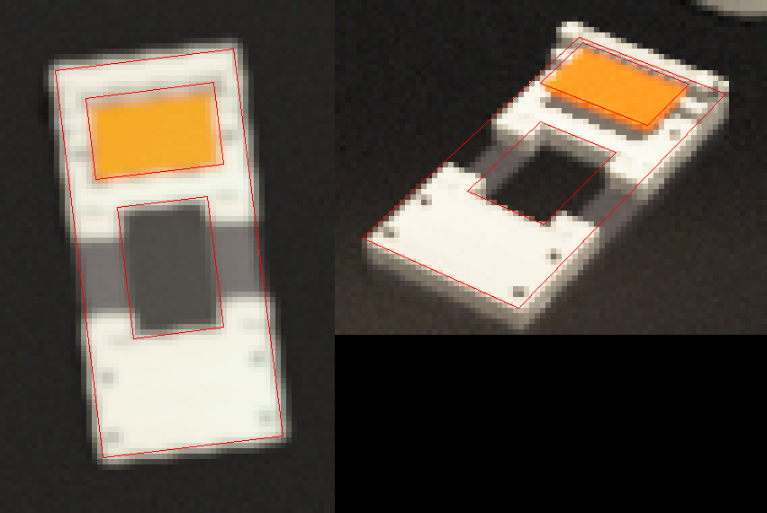

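```bash
cat > s1.py <<'E'
from station import env
from h import *
cx,cy,yw=.4707,.2553,-.473+np.pi/2
O=[np.pi,0,yw]
env.move_to([cx,cy,.12],O)
env.move_gripper(.056,squeeze=40)
env.move_l([cx,cy,.03],feed=.12)
hit=env.move_l([cx,cy,-.003],feed=.03,threshold=3)
print(hit,env.read_ee_pos(),env.read_tool_rot(),env.read_force(),env.read_gripper_width(),env.read_clock())
cv2.imwrite("pics/s1.png",env.snapshot("scene")[:,:,::-1])
E
python3 s1.py; python3 -c "
import cv2;a=cv2.imread('pics/s1.png')[170:290,180:340];cv2.imwrite('pics/s1z.png',cv2.resize(a,None,fx=5,fy=5,interpolation=0))"
```

```text
False [ 0.4708  0.2554 -0.0028] [ 3.1414 -0.0003  1.0977] [-0.7222 -0.5348 -0.5745] 0.05597176750981165 4.4167
```

View pics/s1z.png

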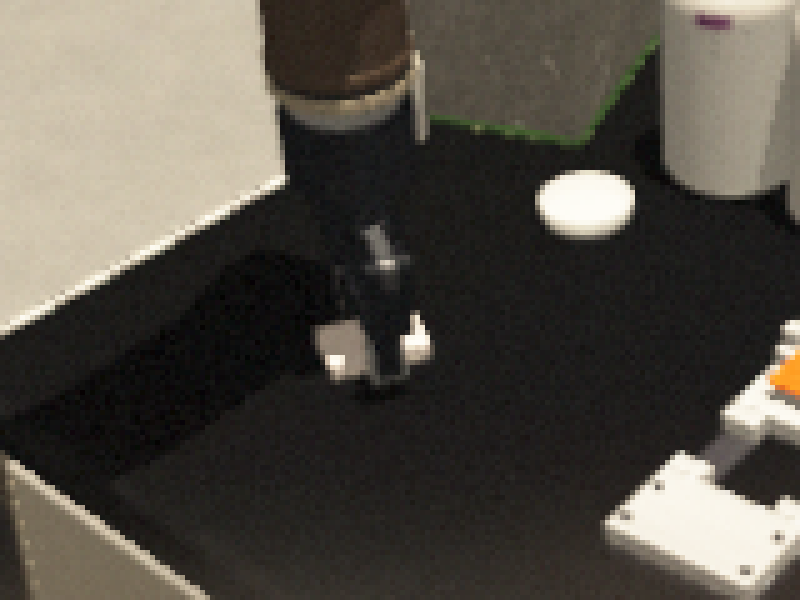

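```bash
cat > s2.py <<'E'
from station import env
from h import *
p=env.read_ee_pos()
env.move_l([p[0],p[1],.001],feed=.05)
env.move_gripper(.030,squeeze=40)
print(env.read_ee_pos(),env.read_force(),env.read_gripper_width(),env.read_clock())
env.move_l([p[0],p[1],.10],feed=.12)
print(env.read_force(),env.read_gripper_width(),env.read_tool_rot())
cv2.imwrite("pics/s2.png",env.snapshot("scene")[:,:,::-1])
cv2.imwrite("pics/t2.png",env.snapshot("top")[:,:,::-1])
print(env.read_ee_pos(),env.read_clock())
E
python3 s2.py; python3 -c "
import cv2,numpy as np;a=cv2.imread('pics/s2.png')[160:260,190:290];b=cv2.imread('pics/t2.png')[230:300,215:285];cv2.imwrite('pics/s2z.png',np.hstack([cv2.resize(a,(400,400),interpolation=0),cv2.resize(b,(400,400),interpolation=0)]))"
```

```text
[0.4709 0.2555 0.0014] [-1.5557  0.2958  4.8883] 0.03892839169062825 5.0083
[-1.1381 -0.5149 -0.4154] 0.03879939092047921 [-3.141   0.001   1.0979]
[0.4703 0.2551 0.0991] 6.0833
```

View pics/s2z.png

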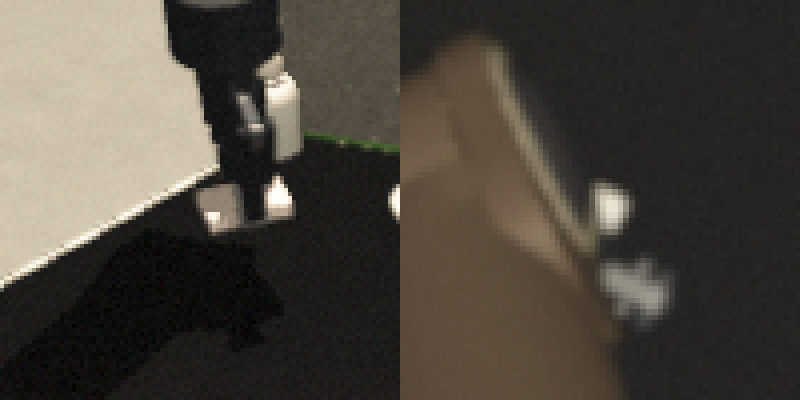

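```bash
cat > m4.py <<'E'
from h import *
s=cv2.imread("pics/s2.png")
x,y,w,h=195,195,75,35;k=10
z=cv2.resize(s[y:y+h,x:x+w],None,fx=k,fy=k,interpolation=0)
def dr(p,col,zb=.0985):
    q=(proj("scene",pose(p,np.array(box(-.03,.03,-.02,.02,0,.012))+[0,0,zb]))-[x,y]+.5)*k-.5
    q=np.round(q).astype(int)
    for a in range(8):
        for b in range(a):
            if bin(a^b).count("1")==1: cv2.line(z,tuple(map(int,q[a])),tuple(map(int,q[b])),col,1)
dr([.4703,.2551,1.0979-np.pi/2],(0,0,255))
dr([.4709,.2541,1.0979-np.pi/2],(0,255,0))
cv2.imwrite("pics/m4.png",z)
E
python3 m4.py
```

```text
(no output)
```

View pics/m4.png

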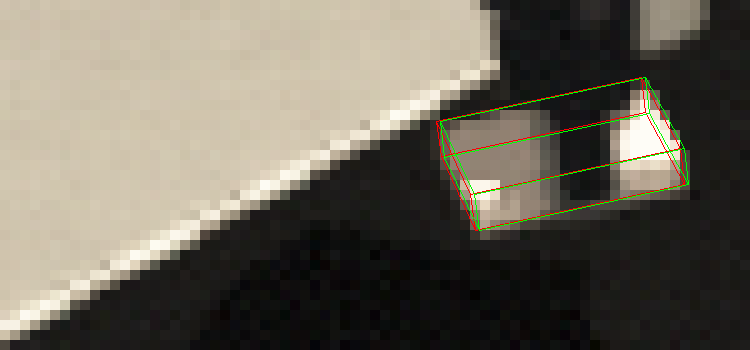

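```bash
cat > s3.py <<'E'
from station import env
from h import *
jx,jy,ja=.521,-.008,.124
O=[np.pi,0,ja+np.pi/2]
env.move_l([jx,jy,.10],ori=O,feed=.2)
env.move_l([jx,jy,.034],feed=.12)
print(env.read_ee_pos(),env.read_tool_rot(),env.read_force(),env.read_gripper_width())
cv2.imwrite("pics/s3.png",env.snapshot("scene")[:,:,::-1])
cv2.imwrite("pics/t3.png",env.snapshot("top")[:,:,::-1])
print(env.read_clock())
E
python3 s3.py; python3 -c "
import cv2,numpy as np;a=cv2.imread('pics/s3.png')[210:300,290:390];b=cv2.imread('pics/t3.png')[205:300,310:380];cv2.imwrite('pics/s3z.png',np.hstack([cv2.resize(a,(500,450),interpolation=0),cv2.resize(b,(300,450),interpolation=0)]))"
```

```text
[ 0.5213 -0.0078  0.0343] [3.1413 0.0001 1.695 ] [ 0.3348  0.0157 -0.7328] 0.03911185745405563
8.375
```

View pics/s3z.png

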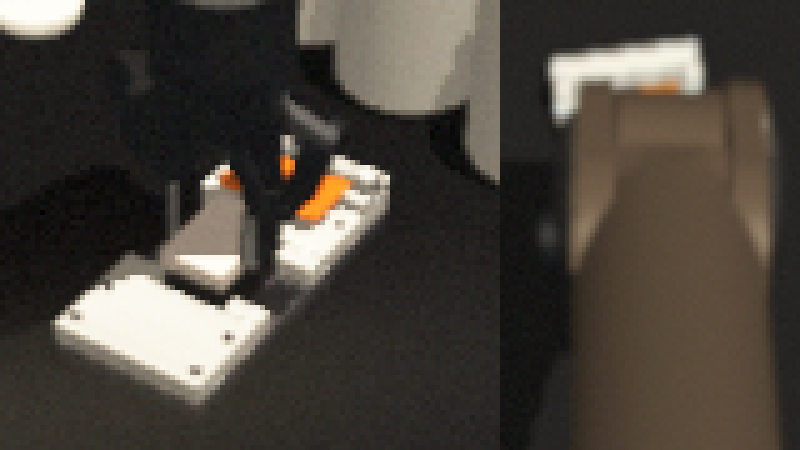

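```bash
cat > s4.py <<'E'
from station import env
from h import *
jx,jy=.521,-.008
hit=env.move_l([jx,jy,.0125],feed=.03,threshold=4)
print(hit,env.read_ee_pos(),env.read_tool_rot(),env.read_force(),env.read_ft_torque(),env.read_gripper_width())
cv2.imwrite("pics/s4.png",env.snapshot("scene")[:,:,::-1])
print(env.read_clock())
E
python3 s4.py; python3 -c "
import cv2,numpy as np;a=cv2.imread('pics/s4.png')[210:300,290:390];cv2.imwrite('pics/s4z.png',cv2.resize(a,(600,540),interpolation=0))"
```

```text
True [ 0.5206 -0.008   0.0134] [-3.1406 -0.0001  1.6948] [-0.8345 -0.1482  6.3389] [-0.0029  0.1534  0.0071] 0.03898387099992247
9.0833
```

View pics/s4z.png

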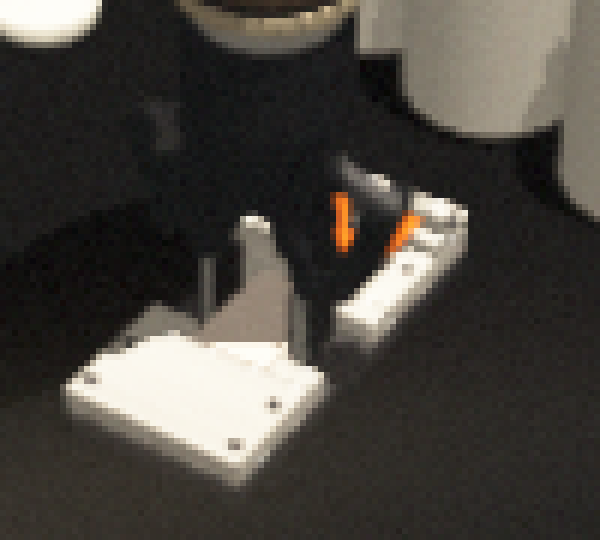

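```bash
cat > s5.py <<'E'
from station import env
from h import *
env.move_gripper(.058)
env.move_l([.521,-.008,.11],feed=.15)
O=[np.pi,0,.065+np.pi/2]
c,s=np.cos(.065),np.sin(.065)
env.move_to([.5135-.02*c,-.2425-.02*s,.12],O)
print(env.read_ee_pos(),env.read_force())
cv2.imwrite("pics/s5.png",env.snapshot("scene")[:,:,::-1])
cv2.imwrite("pics/t5.png",env.snapshot("top")[:,:,::-1])
print(env.read_clock())
E
python3 s5.py; python3 -c "
import cv2,numpy as np;a=cv2.imread('pics/s5.png')[220:310,290:430];b=cv2.imread('pics/t5.png')[205:300,310:400];cv2.imwrite('pics/s5z.png',np.vstack([cv2.resize(a,(560,360),interpolation=0),cv2.resize(b,(560,590),interpolation=0)])[:600] if 0 else np.hstack([cv2.resize(a,(440,300),interpolation=0),cv2.resize(b,(300,300),interpolation=0)]))"
```

```text
[ 0.4939 -0.242   0.1193] [ 0.2516  0.5758 -0.5329]
11.25
```

View pics/s5z.png

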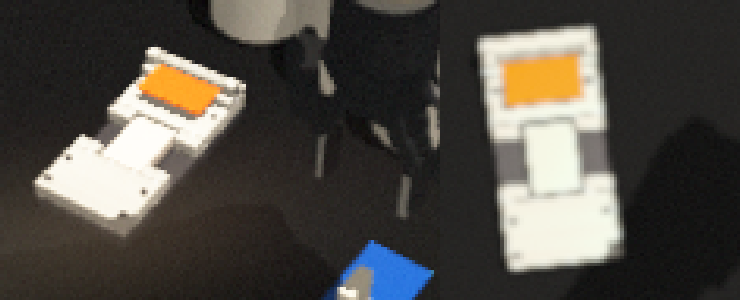

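```bash
cat > m5.py <<'E'
from h import *
t=cv2.imread("pics/t5.png");s=cv2.imread("pics/s5.png")
k=9
o=[]
for n,im,(x,y,w,h) in (("top",t,(325,235,40,40)),("scene",s,(310,240,45,40))):
    z=cv2.resize(im[y:y+h,x:x+w],None,fx=k,fy=k,interpolation=0)
    dx,dy=(-.0006,.001) if n=="top" else (.0006,-.001)
    for P,c in((box(-.033,.033,-.0225,.0225,.0255,.0255),(0,0,255)),(box(-.03,.03,-.02,.02,.024,.024),(0,200,0))):
        q=(proj(n,pose([.521+dx,-.008+dy,.124],[P[i] for i in(0,2,6,4)]))-[x,y]+.5)*k-.5
        cv2.polylines(z,[np.round(q).astype(int).reshape(-1,1,2)],True,c,1)
    o.append(z)
cv2.imwrite("pics/m5.png",np.hstack(o))
E
python3 m5.py
```

```text
(no output)
```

View pics/m5.png

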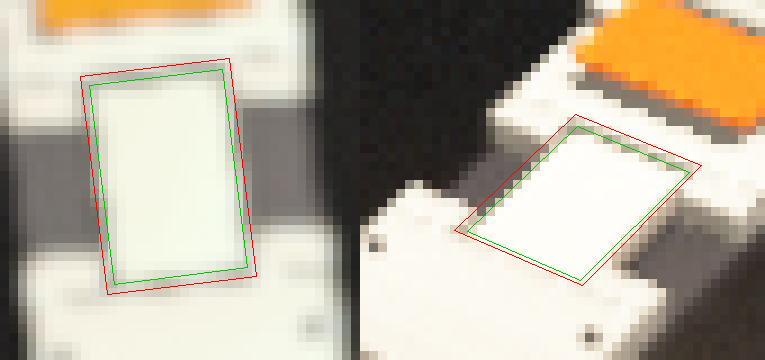

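```bash
cat > s6.py <<'E'
from station import env
from h import *
c,s=np.cos(.065),np.sin(.065)
x,y=.5135-.02*c,-.2425-.02*s
env.move_gripper(.045)
env.move_l([x,y,.055],feed=.15)
cv2.imwrite("pics/s6a.png",env.snapshot("scene")[:,:,::-1])
hit=env.move_l([x,y,.014],feed=.05,threshold=4)
print(hit,env.read_ee_pos(),env.read_force())
env.move_gripper(.005,squeeze=80)
print(env.read_ee_pos(),env.read_tool_rot(),env.read_force(),env.read_gripper_width())
cv2.imwrite("pics/s6.png",env.snapshot("scene")[:,:,::-1])
print(env.read_clock())
E
python3 s6.py; python3 -c "
import cv2,numpy as np;a,b=[cv2.resize(cv2.imread('pics/'+n)[260:340,360:460],(400,320),interpolation=0) for n in('s6a.png','s6.png')];cv2.imwrite('pics/s6z.png',np.hstack([a,b]))"
```

```text
False [ 0.4937 -0.244   0.0142] [ 0.3835  0.0172 -0.1537]
[ 0.4938 -0.244   0.0145] [3.1409 0.0003 1.6357] [-1.619  -0.6974  5.1434] 0.01275802278978755
13.5667
```

View pics/s6z.png

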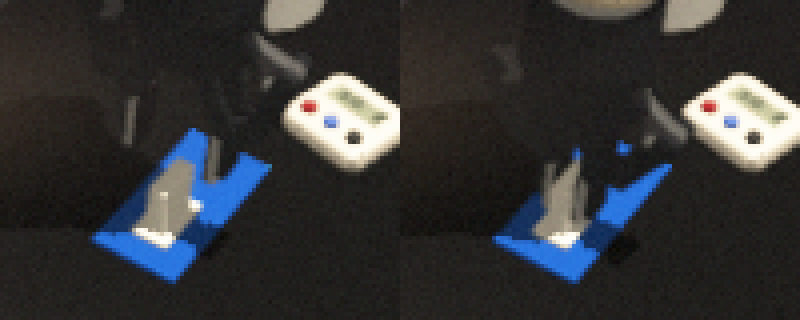

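```bash
cat > s7.py <<'E'
from station import env
from h import *
jx,jy,ja=.521,-.008,.124
O=[np.pi,0,ja+np.pi/2]
J=lambda u,v=0:[jx+u*np.cos(ja)-v*np.sin(ja),jy+u*np.sin(ja)+v*np.cos(ja)]
p=env.read_ee_pos()
env.move_l([p[0],p[1],.09],feed=.1)
print(env.read_tool_rot(),env.read_force(),env.read_ft_torque(),env.read_gripper_width())
env.move_l([*J(-.046),.09],ori=O,feed=.15)
env.move_l([*J(-.046),.046],feed=.08)
cv2.imwrite("pics/s7.png",env.snapshot("scene")[:,:,::-1])
cv2.imwrite("pics/t7.png",env.snapshot("top")[:,:,::-1])
print(env.read_ee_pos(),env.read_tool_rot(),env.read_force(),env.read_clock())
E
python3 s7.py
cat > m7.py <<'E'
from h import *
import sys
a=sys.argv[1]; p=[float(v) for v in sys.argv[2:5]]; zb=float(sys.argv[5])
t=cv2.imread(f"pics/t{a}.png");s=cv2.imread(f"pics/s{a}.png")
o=[];k=7
for n,im,(x,y,w,h) in (("top",t,(315,205,45,75)),("scene",s,(295,225,70,75))):
    z=cv2.resize(im[y:y+h,x:x+w],None,fx=k,fy=k,interpolation=0)
    P=box(-.06,.06,-.028,.028,zb,zb+.004)
    for I in((0,2,6,4),(1,3,7,5)):
        q=(proj(n,pose(p,[P[i] for i in I]))-[x,y]+.5)*k-.5
        cv2.polylines(z,[np.round(q).astype(int).reshape(-1,1,2)],True,(0,0,255),1)
    o.append(z)
cv2.imwrite(f"pics/m{a}.png",np.hstack(o)[:600])
E
python3 m7.py 7 $(python3 -c "
from math import *
u=-.046+.02;print(.521+u*cos(.124),-.008+u*sin(.124),.124,.0315)")
```

```text
[-3.1407 -0.0004  1.6359] [-0.6811  0.3147 -1.4809] [-0.0596  0.0573 -0.053 ] 0.012599091765629351
[ 0.4758 -0.0137  0.0465] [3.1407 0.     1.6947] [-0.2423 -0.2704 -0.9608] 16.9667
```

View pics/m7.png

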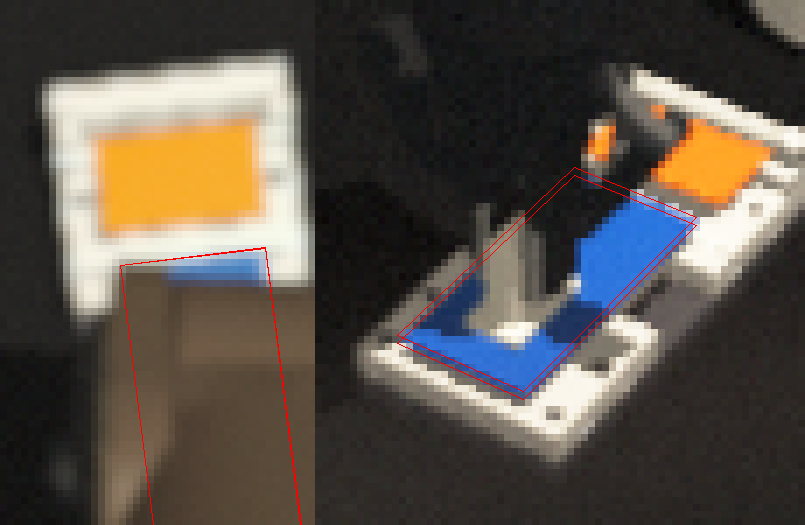

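```bash
cat > s8.py <<'E'
from station import env
from h import *
jx,jy,ja=.521,-.008,.124
J=lambda u,v=0:[jx+u*np.cos(ja)-v*np.sin(ja),jy+u*np.sin(ja)+v*np.cos(ja)]
hit=env.move_l([*J(-.046),.036],feed=.02,threshold=4)
z=env.read_ee_pos()[2]
print(hit,z,env.read_force(),env.read_ft_torque())
env.move_l([*J(-.046),z+.001],feed=.02)
hit=env.move_l([*J(-.022),z+.0015],feed=.03,threshold=5)
print(hit,env.read_ee_pos(),env.read_tool_rot(),env.read_force(),env.read_ft_torque(),env.read_gripper_width())
cv2.imwrite("pics/s8.png",env.snapshot("scene")[:,:,::-1])
cv2.imwrite("pics/t8.png",env.snapshot("top")[:,:,::-1])
print(env.read_clock())
E
python3 s8.py;python3 m7.py 8 $(python3 -c "
from math import *
u=-.022+.02;print(.521+u*cos(.124),-.008+u*sin(.124),.124,.027)")
```

```text
True 0.039971004760926576 [-1.4548  0.8004  7.2122] [0.0264 0.2516 0.025 ]
False [ 0.4989 -0.0108  0.0414] [-3.1409 -0.0001  1.6948] [ 0.1107  0.0276 -1.1792] [-0.0195  0.0534 -0.0228] 0.012554055117645787
18.6583
```

View pics/m8.png

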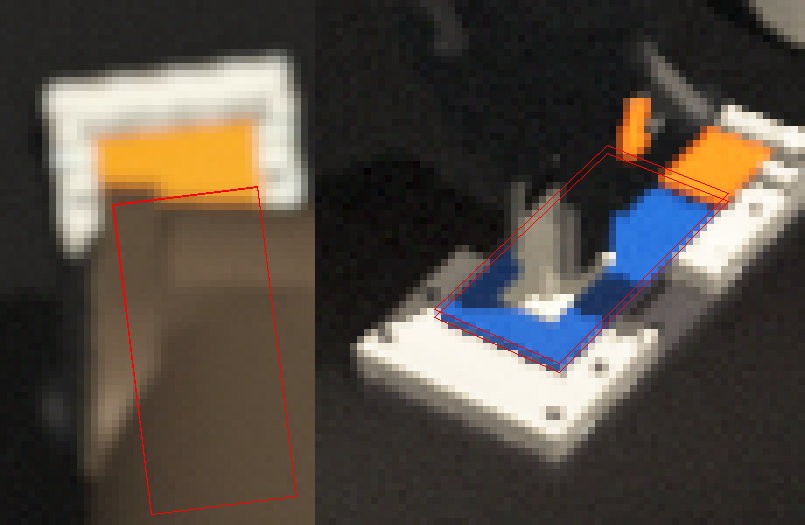

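```bash
cat > s9.py <<'E'
from station import env
from h import *
jx,jy,ja=.521,-.008,.124
J=lambda u,v=0:[jx+u*np.cos(ja)-v*np.sin(ja),jy+u*np.sin(ja)+v*np.cos(ja)]
hit=env.move_l([*J(.006),.0413],feed=.025,threshold=5)
p=env.read_ee_pos();d=p[:2]-[jx,jy]
print(hit,p,"u,v",d@[np.cos(ja),np.sin(ja)],d@[-np.sin(ja),np.cos(ja)],env.read_tool_rot(),env.read_force(),env.read_ft_torque(),env.read_gripper_width())
cv2.imwrite("pics/s9.png",env.snapshot("scene")[:,:,::-1])
cv2.imwrite("pics/t9.png",env.snapshot("top")[:,:,::-1])
print(env.read_clock())
E
python3 s9.py;python3 m7.py 9 $(python3 -c "
from math import *
u=-.005+.02;print(.521+u*cos(.124),-.008+u*sin(.124),.124,.027)")
```

```text
True [ 0.5154 -0.0086  0.0408] u,v -0.005614107507566159 5.5665894047978665e-05 [-3.1391 -0.0001  1.6951] [-0.1224 -0.5094 -1.2727] [0.0099 0.0617 0.006 ] 0.01257459883823079
19.475
```

View pics/m9.png

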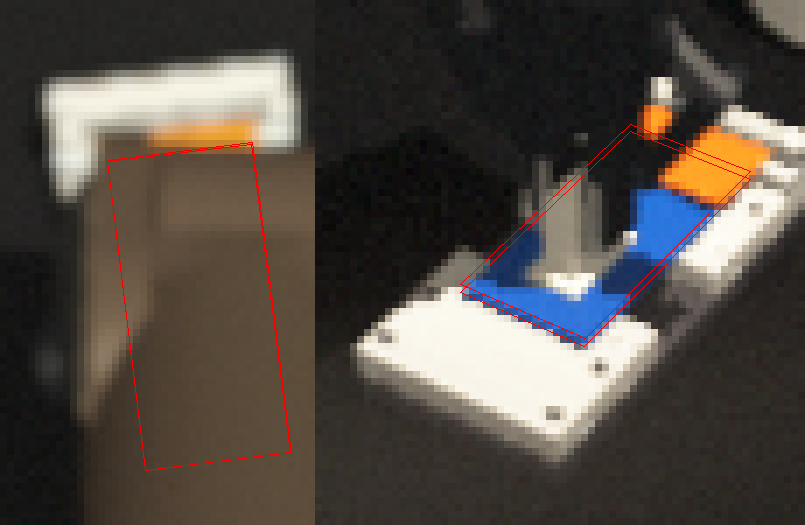

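```bash
cat > s10.py <<'E'
from station import env
from h import *
jx,jy,ja=.521,-.008,.124
J=lambda u,v=0:[jx+u*np.cos(ja)-v*np.sin(ja),jy+u*np.sin(ja)+v*np.cos(ja)]
def rep(t):
    p=env.read_ee_pos();d=p[:2]-[jx,jy]
    print(t,"u,v,z",d@[np.cos(ja),np.sin(ja)],d@[-np.sin(ja),np.cos(ja)],p[2],env.read_tool_rot(),env.read_force(),env.read_ft_torque(),env.read_gripper_width(),env.read_clock())
print(env.move_l([*J(-.0055),.036],feed=.015,threshold=4)); rep("down")
print(env.move_l([*J(-.0055),.034],feed=.015,threshold=14)); rep("press")
env.sleep(.5); rep("settled")
cv2.imwrite("pics/s10.png",env.snapshot("scene")[:,:,::-1])
cv2.imwrite("pics/t10.png",env.snapshot("top")[:,:,::-1])
E
python3 s10.py;python3 m7.py 10 $(python3 -c "
from math import *
u=-.0055+.02;print(.521+u*cos(.124),-.008+u*sin(.124),.124,.0255)")
```

```text
True
down u,v,z -0.0059345182929617015 5.1738877734015886e-05 0.039992222720217734 [-3.139  -0.0003  1.6949] [-1.9331  0.6248  4.4321] [ 0.0473 -0.0241  0.015 ] 0.01281186052646621 19.6833
True
press u,v,z -0.005984070662363272 6.178890645445445e-05 0.039974944581454785 [-3.1386 -0.0006  1.6948] [-1.5708 -0.2114  5.8824] [0.0233 0.0421 0.0329] 0.012731935175052068 19.8917
settled u,v,z -0.005947475041460599 6.015043395888969e-05 0.03998426023508757 [-3.1387 -0.0005  1.6949] [-1.023  -0.1281  5.7526] [ 0.0609 -0.0114  0.0233] 0.012706627572439044 20.3917
```

View pics/m10.png

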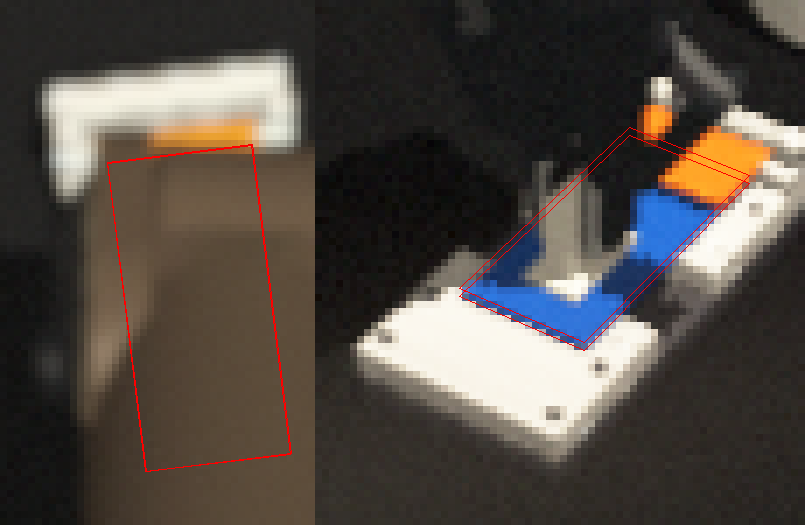

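```bash
cat > s11.py <<'E'
exec(open("s10.py").read().split("print(env.move_l")[0])
for z in(.039,.038,.037,.036):
    env.move_l([*J(-.0055),z],feed=.02); env.sleep(.2); rep(z)
    if env.read_force()[2]>14: break
env.sleep(1); rep("end")
cv2.imwrite("pics/s11.png",env.snapshot("scene")[:,:,::-1])
cv2.imwrite("pics/t11.png",env.snapshot("top")[:,:,::-1])
E
python3 s11.py; python3 m7.py 11 $(python3 -c "
from math import *
u=-.0055+.02;print(.521+u*cos(.124),-.008+u*sin(.124),.124,.0255)")
```

```text
0.039 u,v,z -0.0059406558738499754 4.613512064314639e-05 0.0399761909294482 [-3.1368 -0.0009  1.6948] [-6.4118  0.2475 14.7339] [0.0603 1.0324 0.0038] 0.012606698383854469 20.9417
end u,v,z -0.005951886713325432 5.312367254537819e-05 0.03997530747328016 [-3.1367 -0.0009  1.6948] [-6.3701  0.8347 14.4183] [0.0637 1.0994 0.0123] 0.012458455048095124 21.9417
```

View pics/m11.png

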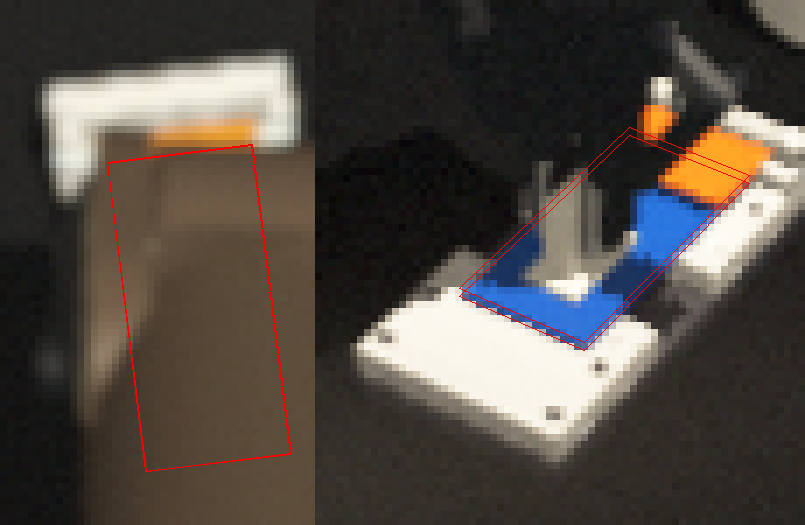

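View pics/s11.png

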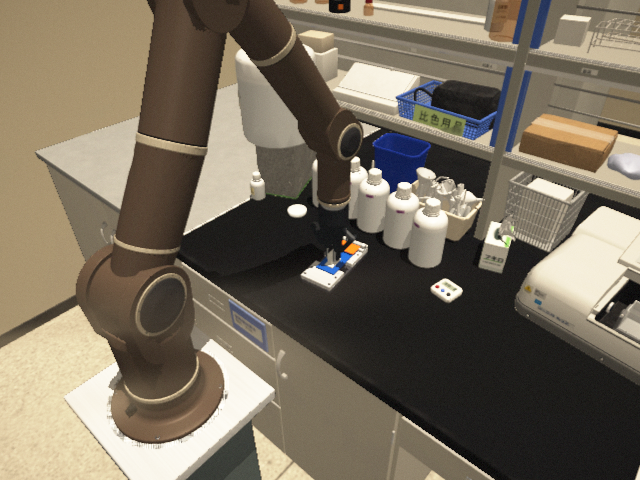

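```bash
python3 -c "
from station import env
env.close_job()"
```

```text
the job is handed in; nothing more can be done
```

The coupon is in the pocket and the cover is held against the stop, pressed flat on the jig. I handed the job in at about 22 s of the 56 s allowed; no verdict is reported.

**Coupon:** I gripped it across its 40 mm sides and lowered it through the finger notches. It touched at the height expected for the pocket floor. After I let go, pictures from both cameras showed it flat and square in the pocket.

**Cover:** I gripped it by the handle and slid it about 1.5 mm above the deck under the leaf. It met the stop within about 1 mm of where I calculated. I then lowered it onto the deck and pressed.

**Last checks:**
- The push on the jig held steady at about 14 N for the last second, with about 6 N against the stop. I was still gripping the handle, with the squeeze set to 80 N.
- The tool was tilted about 0.005 rad. The visible part of the plate, seen in the scene camera, matched its predicted outline to about a pixel.
- The leaf looked level, but I had no reading of its angle. The arm hid much of the leaf and plate from the top camera.
- The dish, timer and bottle look unmoved in the last picture; I did not measure them again.

**Disagreements:** The two cameras differed by about 1 to 3 mm in position, so I used values between them. The jig's angle came out between 0.116 and 0.139 rad depending on the fit; I used 0.124. Before the insertion, the top camera showed the cover's front edge about 2 to 3 mm short of where I expected it, though the later contact with the stop did not bear that out.

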